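# Clip a drive logic board into the inspection holder

### The arm

A 7-joint arm with a two-finger parallel gripper is mounted at the origin on a cart in front of the work surface, level with it; the furniture and walls round the work are solid. World frame = base frame: x ahead of the robot, y to its left, z up, the work surface at z = 0. Lengths are in m, angles in degrees, forces in N, time in s.
With the tool pointing down it reaches from about 0.425 to 1.025 m from the base axis. Payload 9.4 kg.
Tool frame: the origin (TCP) lies at the very end of the fingers, on their centre line; the grasp point (between the pads) lies 19 mm behind it (arm.tcp_to_grasp is the distance from the TCP to the grasp point, in m); z points along the fingers, y is the line along which they close (so a half turn about z gives the same grasp; the last joint's range is limited). The gripper opens to 85 mm and grips with 20 to 120 N. Pads are 22 mm wide; open, the fingers measure 114 mm over their backs; the gripper's body (76 mm by 85 mm) begins 54 mm behind the grasp point. The pads swing forward as they close: fully open they stand 13 mm farther back than shut.
Start: joints at [61.553, 34.337, -0.143, 91.639, 0.103, 54.024, -4.572], TCP at [0.295, -0.662, 0.208] pointing down, gripper open.
Joint ranges: [-147.43, 147.43], [-19.82, 112.94], [-74.19, 73.91], [6.32, 146.72], [-59.91, 239.91], [6.04, 106.73], [-150.56, 150.56]. Speed limits (degrees/s): [127.2, 127.2, 172.46, 172.46, 180, 180, 180].

### API

Orientations are given as a 3x3 rotation matrix whose columns are the frame's x, y, z axes.
In Python, from workcell import arm gives the robot as it stands. The module is installed in compiled form; this text tells all that it offers.
- The arm moves only by the tool send_rows, never from a script. Its argument "motion" is a list of rows, each a list of 2 entries, a list of its own where there are three numbers: the shift along the world's x, y, z in units of 25 mm (1.0 is 25 mm), then the turn, a rotation vector about the world's x, y, z in units of 6 degrees (1.0 is 6 degrees). A call has exactly 10 rows; each row shifts and turns the commanded pose from where the row before left it; what a row does not reach is not made up. A row lasts 1/12 s, in which the tool goes at most 41.7 mm and 7.16 degrees, less where a joint would pass 70% of its speed; a pose out of reach is approached as far as the arm can. A call is refused whole if a number of a shift passes 1 or a number of a turn 1, either way. A call with a gripper value outside its range is refused whole. "gripper" is the opening, from 0 (shut) to 1 (fully open), set as the call begins (left out, the last holds). The fingers move at their own pace and stop on an object; the grip force is fixed at half the most. Time passes only in rows, so rows that do not move let the fingers close, or fill a call up. It gives the time, the measured TCP pose, the force, the opening and the grip force at its end, in the units of the state.
- arm.observe(): the state, without advancing time (a new reading comes with each control period).
- arm.capture(name): name is "scene" or "top"; returns a dict with "color" (400x640x3 uint8, red, green, blue), "K" (3x3 intrinsics, pixels), "dist" ([k1, k2, p1, p2, k3] as OpenCV has them; the pictures are not rectified), "world_from_camera" (4x4, takes a point from camera to world coordinates). Camera axes: x right, y down, z forward; pixel columns grow to the right and rows downward; lengths in m; the calibration is good to about 2 mm. A picture is of the moment at which its call begins. There is no depth.
- arm.hand_in(): hands the job in; it is judged then, once.
Trained networks look in a picture, given as the dict that the camera call returned (one of the last four; its "shot" number tells which), for a name from the list of things; names that differ only in an ending like _2 or _b are one class to them, and where a whole thing is asked for, a point or a joint stands for the part that bears it (a point fixed in the world has none). Each returns a list of dicts, best first, with "conf" (0 to 1); they miss things now and then, are a little off and sometimes report something else, mostly with a low value. They report only what shows in the picture. A call takes as long as a camera call. They do not tell look-alikes from the thing itself.
- arm.outline_of(target, picture): "pixels" (400x640 bool, what is visible of it).
- arm.tip_of(target, picture): "centre" ([x, y, z] in m, in world coordinates, good to about 4 mm: a listed point, or the origin of a listed thing).
The state is a dict: "clock": time; "joint_pos": joint angles; "qvel": joint speeds; "joint_efforts": joint torques, N m; "position": TCP position; "tcp_rot": TCP orientation; "force": force on the tool from outside, world axes, zero at the start; "torque": the same for the moment, N m; "gripper_width": opening from 0.0 (shut) to 1.0 (fully open); "grip_force": force on a finger pad.
Only numpy, scipy, OpenCV 4.12 (cv2) and the standard library are available. Lean on these libraries where they do the work, as an engineer would, in place of code of your own. Each camera call takes 0.05 s, during which the arm holds its last target. There are 200 camera calls.

### The job

Pick up the green logic board and use its long edge to draw back the holder's sprung curved arm, not as far as its hard stop. Set the board flat on the plate, bring its connector side square against both shoulders of the fixed edge by feel, and while it bears on them slide it along to the end stop and press it there gently, with about 6 N for half a second, forcing it hard against neither. Then let go so that the arm clips it in place, and leave the things lying round about undisturbed.

Things in the scene. Friction and masses are not known exactly. Their poses are not given: they have to be found in the camera images.
- logic_board: Green circuit board, a slab 57 mm wide (x -30 to +27 mm), 98 mm long (y -49 to +49 mm) and 7 mm thick, about 45 g, with a black connector strip 10 mm high along its +x long edge (x 16 to 27 mm). Origin on the underside, z up. Lies on the bench left of the holder; can be gripped across the 57 mm width near the middle of its length.
- holder: Dark steel plate, 146 x 190 x 8 mm, fixed on the bench at varying place and yaw. Origin on the bench under the seat; plate spans x -80 to +66, y -117 to +73 mm, its top is at z 8 mm. Its +x side carries the fixed edge, +y end the end stop, the -x, -y corner the pivot of the sprung arm.
- seat (a point): Point on the plate's top, axes as the holder's. The seated board has the holder's yaw; its origin lies at y 0 (its +y end at +49 mm) and somewhere at x -5 to +5 mm, as the fixed edge happens to be clamped. The roller then bears on the board's -x side at about y -40 mm. From x -8 mm the board clears the edge in every case.
- fixed_edge: Two low steel shoulders in line, 5 mm high, 26 mm deep, 18 mm long, at y -38 and +38 mm (58 mm finger gap between), clamped together in guides, immovable by hand. This is the guides' pose (origin and axes as the seat); it does not tell where the shoulders are clamped: their bearing face lies anywhere from x +22 to +32 mm and is found by feel.
- end_stop: Low steel stop block, 5 mm high, x -19 to +7 mm; its bearing face is at y +49 mm from this origin (which is the seat point, axes as the holder's).
- clip_arm (a joint): Angle (rad) of the sprung curved steel arm about an upright pivot at x -58, y -100 mm from the seat. 0 at rest: its nose then stands 11 mm inside the board's mean seat. 0.11 to 0.29 with the board clipped, 0.6 is its hard stop; it grows as the nose is pushed toward -x (away from the fixed edge). The spring pushes the nose with about 3 N at rest, 5 N at 0.2 and 8 N at 0.5.
- clip_nose: White upright plastic roller, the arm's nose, free about its own axis (it rubs on a board lowered along it), 10 mm thick, 0 to 21 mm above the plate's top; origin at its foot. It stands at x -23, y -46 mm from the seat at rest and near x -35, y -40 mm with the board clipped. The curved bar (6 mm) behind it is at 14 mm above the plate and bows away from the board.
- petri_dish: Bystander: clear round dish, 61 mm across, 13 mm high, beyond and left of the holder. Origin under its centre.
- driver_red: Bystander: small red screwdriver, 143 mm long, 16 mm thick, right of the holder. Origin under its middle.
- steel_lid: Bystander: round grey metal lid, 46 mm across, 14 mm high, beyond the board. Origin under its centre.
There are look-alikes about, which are no part of the job. What is shaped like the holder but brown is not meant.

How it is judged:
By the outcome, as a careful person would: the job done as asked, in the order asked, and still so for the second after the job is handed in, with the robot touching nothing.
It also fails if it takes over 64 s, if anything falls off the work surface, if the arm or the gripper's body presses on something with over 40 N, if the wrist force passes 120 N, or if a joint passes its speed limit or range.

## Working session

There is one attempt and no reset: what is moved stays moved. The work goes in short steps, Python scripts to look and compute and a tool call to move; the robot and the scene stay as the last step left them, time stands still between calls to the robot, and variables do not carry over. Pictures are saved under pics/ and viewed, at most 10 in all, crops included, and the job is handed in when it is done.

Besides the shell and the picture viewer there is one more tool, called after "Call:" in YAML: its name, and indented under it one key for each argument. send_rows: Moves the arm, as the interface text tells. Its arguments: {"type":"object","properties":{"motion":{"type":"array","items":{"type":"array"}},"gripper":{"type":"number"}},"required":["motion"]}

```bash
mkdir -p pics; cat > h.py <<'E'
import numpy as np, cv2
from workcell import arm
def ray(p,pix):
    u=cv2.undistortPoints(np.array(pix,float).reshape(-1,1,2),p["K"],np.array(p["dist"])).reshape(-1,2)
    T=np.array(p["world_from_camera"]); d=np.c_[u,np.ones(len(u))]@T[:3,:3].T
    return T[:3,3],d
def atz(p,pix,z):
    o,d=ray(p,pix); return o+d*((z-o[2])/d[:,2])[:,None]
def proj(p,X):
    T=np.linalg.inv(np.array(p["world_from_camera"])); r,_=cv2.Rodrigues(T[:3,:3])
    return cv2.projectPoints(np.array(X,float).reshape(-1,1,3),r,T[:3,3],np.array(p["K"],float),np.array(p["dist"],float))[0].reshape(-1,2)
def save(p,n,crop=None,s=1):
    im=p["color"][:,:,::-1]
    if crop: im=im[crop[1]:crop[3],crop[0]:crop[2]]
    cv2.imwrite("pics/"+n,cv2.resize(im,None,fx=s,fy=s,interpolation=cv2.INTER_CUBIC))
E
python3 - <<'E'
from h import *
np.set_printoptions(precision=4,suppress=True)
a=arm.capture("scene");b=arm.capture("top")
save(a,"a.png");save(b,"b.png")
for n,p in(("scene",a),("top",b)):
    print(n,np.array(p["world_from_camera"])[:3,3])
    for t in["logic_board","holder","seat","fixed_edge","end_stop","clip_nose","petri_dish","driver_red","steel_lid"]:
        r=arm.tip_of(t,p); print(t,[(round(x["conf"],2),np.round(x["centre"],4).tolist()) for x in r[:3]])
s=arm.observe();print(s["position"],s["tcp_rot"],s["force"],s["clock"],s["gripper_width"])
E
```

```text
scene [-0.0235  1.2055  0.6285]
logic_board [(0.6, [0.4933, 0.2929, -0.0011]), (0.21, [0.5408, -0.1605, 0.0062])]
holder [(0.92, [0.4591, 0.1105, -0.0]), (0.6, [0.5418, -0.159, 0.0022]), (0.25, [0.6949, 0.1573, -0.0023])]
seat [(0.74, [0.5391, -0.1557, 0.0119]), (0.67, [0.4609, 0.112, 0.0115])]
fixed_edge [(0.42, [0.5368, -0.16, 0.0106])]
end_stop [(0.43, [0.5411, -0.1625, 0.0102])]
clip_nose [(0.44, [0.4373, 0.0624, 0.0044])]
petri_dish [(0.72, [0.6991, 0.1586, -0.0034]), (0.55, [0.5389, -0.163, 0.0049])]
driver_red [(0.39, [0.5405, -0.3561, -0.004])]
steel_lid [(0.59, [0.6513, 0.3053, -0.0023])]
top [ 0.4117 -0.0003  1.0333]
logic_board [(0.85, [0.4943, 0.2962, 0.0003]), (0.45, [0.5413, -0.3552, -0.0029])]
holder [(0.66, [0.5388, -0.1568, 0.0004]), (0.65, [0.4608, 0.1088, 0.0023])]
seat [(0.76, [0.4571, 0.113, 0.0048]), (0.7, [0.54, -0.1591, 0.0087])]
fixed_edge []
end_stop []
clip_nose []
petri_dish [(0.67, [0.6915, 0.1615, 0.0087])]
driver_red [(0.54, [0.544, -0.3542, 0.0015])]
steel_lid [(0.75, [0.6502, 0.3047, 0.0024]), (0.29, [0.4927, 0.2973, 0.0023])]
[ 0.2955 -0.6621  0.2078] [[ 0.9132  0.4076 -0.0001]
 [ 0.4076 -0.9132 -0.    ]
 [-0.0001  0.     -1.    ]] [-0.12    0.0302  0.2931] 1.0 0.9982858477344674
```

View pics/a.png

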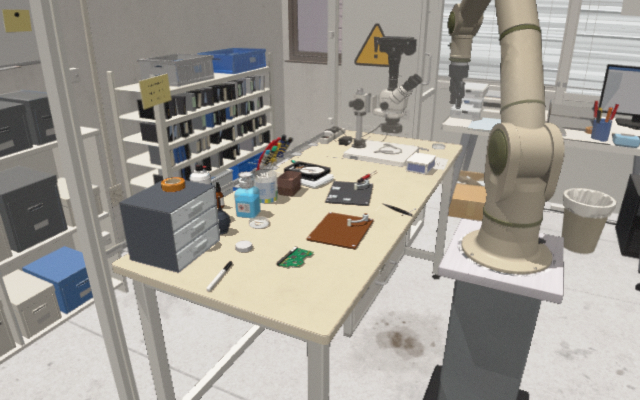

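View pics/b.png

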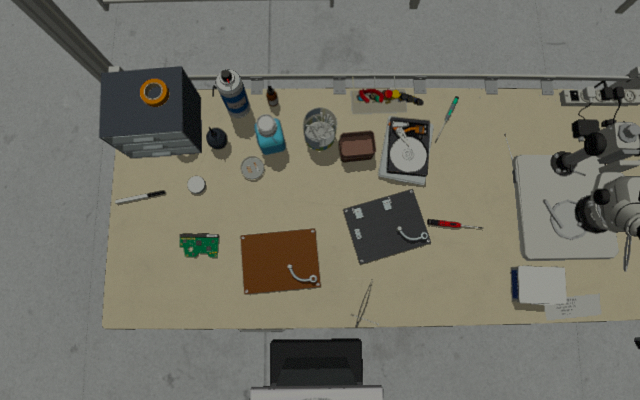

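The dark holder is at about (387,226) in the top view, with the sprung arm near (412,235). The brown look-alike is at (281,262), the board at (200,246), the dish at (252,168), the lid at (197,185) and the red driver at (455,225). I'll zoom in next.

```bash
python3 - <<'E'
from h import *
np.set_printoptions(precision=4,suppress=True)
b=arm.capture("top");a=arm.capture("scene")
c1=cv2.resize(b["color"][180:280,335:465],None,fx=6,fy=6,interpolation=cv2.INTER_CUBIC)
cv2.imwrite("pics/hold.png",c1[:,:,::-1])
c2=cv2.resize(b["color"][225:270,170:230],None,fx=6,fy=6,interpolation=cv2.INTER_CUBIC)
c3=cv2.resize(a["color"][235:280,265:325],None,fx=6,fy=6,interpolation=cv2.INTER_CUBIC)
cv2.imwrite("pics/board.png",np.hstack([c2,c3])[:,:,::-1])
for t,z in(("holder",.008),("logic_board",.007)):
  for p,n in((b,"top"),(a,"scene")):
    for r in arm.outline_of(t,p)[:3]:
      m=r["pixels"].astype(np.uint8)
      if m.sum()<20: continue
      ys,xs=np.nonzero(m); W=atz(p,np.c_[xs,ys],z)[:,:2]
      R=cv2.minAreaRect((W*1000).astype(np.float32))
      print(t,n,round(r["conf"],2),m.sum(),np.round(R[0],1),np.round(R[1],1),round(R[2],1))
E
```

```text
holder top 0.85 4200 [ 540.2 -179.9] [148.6 195.6] 15.8
holder top 0.57 4457 [454.5  88.5] [146.6 189.1] 5.0
holder scene 0.69 1574 [452.1  80.3] [147.8 227.2] 4.9
holder scene 0.68 957 [ 540.  -191.7] [147.8 248.8] 15.9
holder scene 0.55 44 [ 542.5 -334.3] [20.8 86.1] 1.9
logic_board top 0.89 838 [495.1 293.4] [99.9 60.1] 89.6
logic_board scene 0.59 394 [494.6 295.7] [99.7 60.9] 87.7
```

View pics/hold.png

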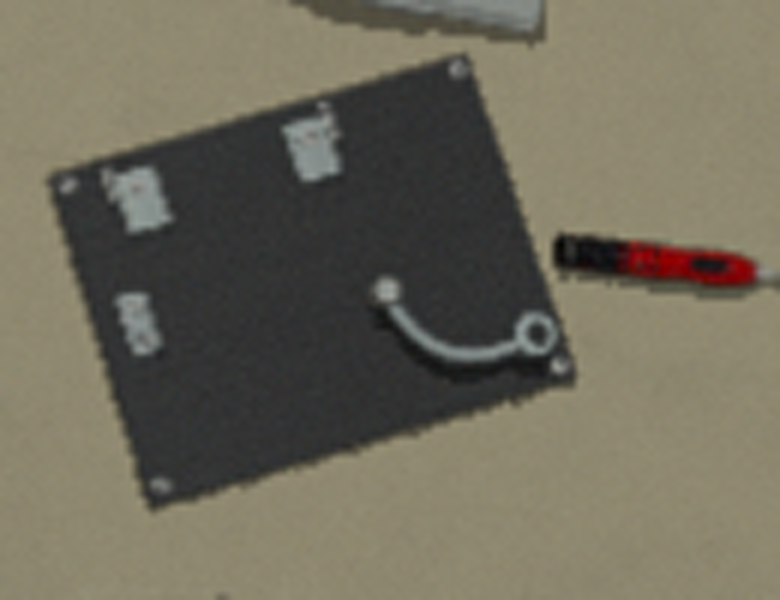

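View pics/board.png

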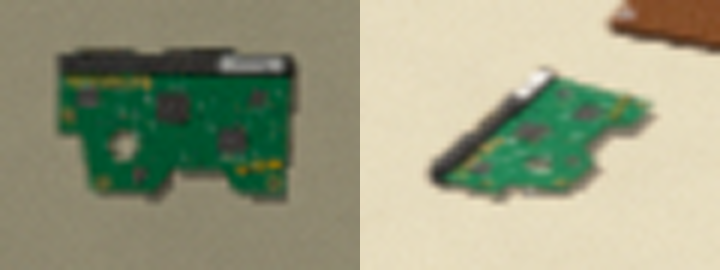

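The connector strip is on the board's world +x side, running along the top of the crop, and the board's yaw is about 0°. The holder's shoulders are at crop (140,200) and (315,150), the end stop at (140,325), the roller at (385,290) and the pivot at (537,333). That gives a holder yaw of about +16°.

```bash
cat > fit.py <<'E'
from h import *
from scipy.optimize import minimize
def hull_fit(p,mask,box,x0,roi):
    """box xmin,xmax,ymin,ymax,z0,z1; x0 = x,y,yaw"""
    x,y,X,Y=roi; t=mask[y:Y,x:X].astype(float); S=8
    def ren(v):
        c,s=np.cos(v[2]),np.sin(v[2])
        P=[(v[0]+c*a-s*b,v[1]+s*a+c*b,z) for a in box[:2] for b in box[2:4] for z in box[4:]]
        h=cv2.convexHull(((proj(p,P)-[x-.5,y-.5])*S*16).astype(np.float32)).astype(np.int32)
        im=np.zeros(((Y-y)*S,(X-x)*S),np.uint8); cv2.fillConvexPoly(im,h,255,shift=4)
        return cv2.resize(im,None,fx=1/S,fy=1/S,interpolation=cv2.INTER_AREA)/255.
    f=lambda v:((ren(v)-t)**2).sum()
    sim=np.array([x0]+[np.array(x0)+d for d in ([.004,0,0],[0,.004,0],[0,0,.03])])
    r=minimize(f,x0,method="Nelder-Mead",options=dict(initial_simplex=sim,xatol=1e-5,fatol=.01))
    return r.x,r.fun
E
python3 - <<'E'
from fit import *
np.set_printoptions(precision=4,suppress=True)
b=arm.capture("top");a=arm.capture("scene")
I=b["color"].astype(float)
def soft(p,roi,fg,bg):
    d=np.array(fg)-bg; return np.clip(((p["color"].astype(float)-bg)@d)/(d@d),0,1)
bg=np.median(I[270:285,400:420].reshape(-1,3),0); fg=np.median(I[215:240,370:395].reshape(-1,3),0)
m=soft(b,None,fg,bg)
roi=(338,182,436,270)
# fill bright parts inside, drop the disk drive and screwdriver
hard=(m>.5).astype(np.uint8); n,l,st,_=cv2.connectedComponentsWithStats(hard[182:270,338:427]); k=1+np.argmax(st[1:,4])
mm=cv2.convexHull(np.argwhere(l==k)[:,::-1].astype(np.int32)); inn=np.zeros(l.shape,np.uint8); cv2.fillConvexPoly(inn,mm,1)
core=cv2.erode(inn,np.ones((5,5)))
t=np.zeros(m.shape); t[182:270,338:427]=np.where(core>0,1,np.where(cv2.dilate(inn,np.ones((3,3)))>0,m[182:270,338:427],0))
print("holder",hull_fit(b,t,(-.080,.066,-.117,.073,0,.008),(.540,-.157,.276),roi))
r=arm.outline_of("logic_board",b)[0]["pixels"]
print("board",hull_fit(b,r,(-.03,.027,-.049,.049,0,.007),(.496,.293,0),(165,222,235,272)))
r=arm.outline_of("logic_board",a)[0]["pixels"]
print("board scene",hull_fit(a,r,(-.03,.027,-.049,.049,0,.007),(.496,.293,0),(260,230,330,285)))
g=lambda u,v:np.array([(u+.5)/6-.5+335,(v+.5)/6-.5+180])
# features in top, in holder axes
for n,q,z in(("nose",(385,287),.029),("pivot",(537,333),.029),("shoulderA bottom face",(148,230),.013),("shoulderB",(318,180),.013),("stop",(155,325),.013)):
    print(n,atz(b,[g(*q)],z)[0])
E
```

```text
holder (array([ 0.5395, -0.1581,  0.278 ]), np.float64(56.540848088346095))
board (array([ 0.4984,  0.2931, -0.0099]), np.float64(110.66777393310265))
board scene (array([ 0.4999,  0.2887, -0.0168]), np.float64(67.58817377931564))
nose [ 0.5319 -0.2082  0.029 ]
pivot [ 0.512  -0.2704  0.029 ]
shoulderA bottom face [ 0.559  -0.1125  0.013 ]
shoulderB [ 0.5796 -0.1851  0.013 ]
stop [ 0.5189 -0.1142  0.013 ]
```

Call:
send_rows:
  motion:
    - [[0, 1, 0], [0, 0, 0.5]]
    - [[0, 1, 0], [0, 0, 0.5]]
    - [[0, 1, 0], [0, 0, 0.5]]
    - [[0, 1, 0], [0, 0, 0.5]]
    - [[0, 1, 0], [0, 0, 0.5]]
    - [[0, 1, 0], [0, 0, 0.5]]
    - [[0, 1, 0], [0, 0, 0.5]]
    - [[0, 1, 0], [0, 0, 0.5]]
    - [[0, 1, 0], [0, 0, 0.5]]
    - [[0, 1, 0], [0, 0, 0.5]]
  gripper: 0.8

```text
clock: 2.33
position: [0.2954, -0.411, 0.208]
tcp_rot: [[0.585, 0.811, 0.0], [0.811, -0.585, -0.001], [-0.0, 0.001, -1.0]]
force: [0.3, 0.2, 1.1]
gripper_width: 0.802
grip_force: 0.0
```

Call:
send_rows:
  motion:
    - [[0.8, 1, 0], [0, 0, 0.5]]
    - [[0.8, 1, 0], [0, 0, 0.5]]
    - [[0.8, 1, 0], [0, 0, 0.5]]
    - [[0.8, 1, 0], [0, 0, 0.5]]
    - [[0.8, 1, 0], [0, 0, 0.5]]
    - [[0.8, 1, 0], [0, 0, 0.5]]
    - [[0.8, 1, 0], [0, 0, 0.5]]
    - [[0.8, 1, 0], [0, 0, 0.5]]
    - [[0.8, 1, 0], [0, 0, 0.5]]
    - [[0.8, 1, 0], [0, 0, 0.5]]

```text
clock: 3.17
position: [0.4964, -0.1608, 0.2081]
tcp_rot: [[0.101, 0.995, 0.001], [0.995, -0.101, -0.0], [-0.0, 0.001, -1.0]]
force: [1.8, -0.5, -0.4]
gripper_width: 0.802
grip_force: 0.0
```

Call:
send_rows:
  motion:
    - [[0, 1, 0], [0, 0, 0.5]]
    - [[0, 1, 0], [0, 0, 0.5]]
    - [[0, 1, 0], [0, 0, 0]]
    - [[0, 1, 0], [0, 0, 0]]
    - [[0, 1, 0], [0, 0, 0]]
    - [[0, 1, 0], [0, 0, 0]]
    - [[0, 1, 0], [0, 0, 0]]
    - [[0, 1, 0], [0, 0, 0]]
    - [[0, 1, 0], [0, 0, 0]]
    - [[0, 1, 0], [0, 0, 0]]

```text
clock: 4.0
position: [0.4955, 0.0891, 0.208]
tcp_rot: [[-0.001, 1.0, 0.001], [1.0, 0.001, -0.0], [-0.0, 0.001, -1.0]]
force: [1.2, -0.3, 0.4]
gripper_width: 0.802
grip_force: 0.0
```

Call:
send_rows:
  motion:
    - [[0, 1, 0], [0, 0, -0.1]]
    - [[0, 1, 0], [0, 0, 0]]
    - [[0, 1, 0], [0, 0, 0]]
    - [[0, 1, 0], [0, 0, 0]]
    - [[0, 1, -0.3], [0, 0, 0]]
    - [[0, 1, -0.5], [0, 0, 0]]
    - [[0, 1, -0.7], [0, 0, 0]]
    - [[0, 1, -1], [0, 0, 0]]
    - [[0, 0.16, -1], [0, 0, 0]]
    - [[0, 0, -1], [0, 0, 0]]

```text
clock: 4.83
position: [0.4953, 0.2949, 0.0945]
tcp_rot: [[0.007, 1.0, 0.001], [1.0, -0.007, 0.002], [0.002, 0.001, -1.0]]
force: [0.2, -0.3, -0.6]
gripper_width: 0.8
grip_force: 0.0
```

Call:
send_rows:
  motion:
    - [[0, 0, -1], [0, 0, 0]]
    - [[0, 0, -0.8], [0, 0, 0]]
    - [[0, 0, -0.4], [0, 0, 0]]
    - [[0, 0, -0.2], [0, 0, 0]]
    - [[0, 0, 0], [0, 0, 0]]
    - [[0, 0, 0], [0, 0, 0]]
    - [[0, 0, 0], [0, 0, 0]]
    - [[0, 0, 0], [0, 0, 0]]
    - [[0, 0, 0], [0, 0, 0]]
    - [[0, 0, 0], [0, 0, 0]]

```text
clock: 5.67
position: [0.4959, 0.292, 0.036]
tcp_rot: [[0.01, 1.0, 0.001], [1.0, -0.01, 0.001], [0.001, 0.001, -1.0]]
force: [-0.1, -0.8, -0.2]
gripper_width: 0.8
grip_force: 0.0
```

```bash
python3 - <<'E'
from h import *
a=arm.capture("scene");b=arm.capture("top")
c2=cv2.resize(b["color"][200:290,150:250],None,fx=4,fy=4,interpolation=cv2.INTER_CUBIC)
c3=cv2.resize(a["color"][205:295,245:345],None,fx=4,fy=4,interpolation=cv2.INTER_CUBIC)
cv2.imwrite("pics/g1.png",np.hstack([c2,c3])[:,:,::-1])
E
```

```text
(no output)
```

View pics/g1.png

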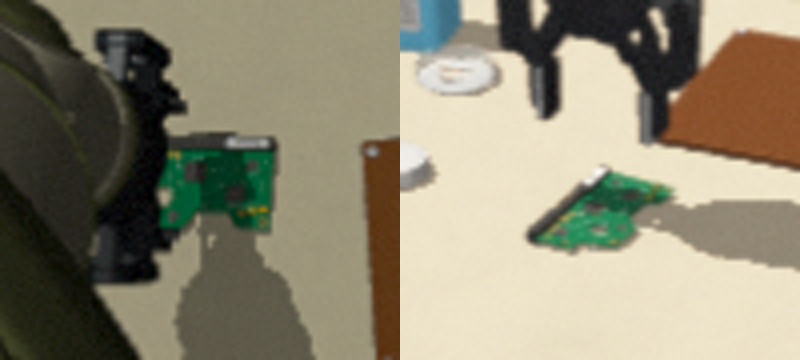

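The open fingers straddle the board from above, and nothing is touching yet. Next I'll descend and feel for the bench.

Call:
send_rows:
  motion:
    - [[0, 0, -0.3], [0, 0, 0]]
    - [[0, 0, -0.3], [0, 0, 0]]
    - [[0, 0, -0.3], [0, 0, 0]]
    - [[0, 0, -0.2], [0, 0, 0]]
    - [[0, 0, -0.1], [0, 0, 0]]
    - [[0, 0, -0.08], [0, 0, 0]]
    - [[0, 0, 0], [0, 0, 0]]
    - [[0, 0, 0], [0, 0, 0]]
    - [[0, 0, 0], [0, 0, 0]]
    - [[0, 0, 0], [0, 0, 0]]

```text
clock: 6.6
position: [0.4957, 0.292, 0.0036]
tcp_rot: [[0.01, 1.0, 0.0], [1.0, -0.01, 0.0], [0.0, 0.0, -1.0]]
force: [-0.1, 0.6, 0.6]
gripper_width: 0.797
grip_force: 0.0
```

Call:
send_rows:
  motion:
    - [[0, 0, -0.03], [0, 0, 0]]
    - [[0, 0, -0.03], [0, 0, 0]]
    - [[0, 0, -0.03], [0, 0, 0]]
    - [[0, 0, -0.03], [0, 0, 0]]
    - [[0, 0, 0], [0, 0, 0]]
    - [[0, 0, 0], [0, 0, 0]]
    - [[0, 0, 0], [0, 0, 0]]
    - [[0, 0, 0], [0, 0, 0]]
    - [[0, 0, 0], [0, 0, 0]]
    - [[0, 0, 0], [0, 0, 0]]

```text
clock: 7.43
position: [0.4955, 0.292, 0.0003]
tcp_rot: [[0.01, 1.0, 0.0], [1.0, -0.01, -0.0], [-0.0, 0.0, -1.0]]
force: [0.2, -0.6, 0.0]
gripper_width: 0.805
grip_force: 0.0
```

Call:
send_rows:
  motion:
    - [[0, 0, -0.03], [0, 0, 0]]
    - [[0, 0, -0.03], [0, 0, 0]]
    - [[0, 0, -0.03], [0, 0, 0]]
    - [[0, 0, -0.03], [0, 0, 0]]
    - [[0, 0, 0], [0, 0, 0]]
    - [[0, 0, 0], [0, 0, 0]]
    - [[0, 0, 0], [0, 0, 0]]
    - [[0, 0, 0], [0, 0, 0]]
    - [[0, 0, 0], [0, 0, 0]]
    - [[0, 0, 0], [0, 0, 0]]

```text
clock: 8.27
position: [0.4955, 0.292, -0.0027]
tcp_rot: [[0.01, 1.0, 0.0], [1.0, -0.01, -0.0], [-0.0, 0.0, -1.0]]
force: [-0.2, 0.8, -0.7]
gripper_width: 0.8
grip_force: 0.0
```

Call:
send_rows:
  motion:
    - [[0, 0, -0.04], [0, 0, 0]]
    - [[0, 0, -0.04], [0, 0, 0]]
    - [[0, 0, 0], [0, 0, 0]]
    - [[0, 0, 0], [0, 0, 0]]
    - [[0, 0, 0], [0, 0, 0]]
    - [[0, 0, 0], [0, 0, 0]]
    - [[0, 0, 0], [0, 0, 0]]
    - [[0, 0, 0], [0, 0, 0]]
    - [[0, 0, 0], [0, 0, 0]]
    - [[0, 0, 0], [0, 0, 0]]
  gripper: 0.74

```text
clock: 9.1
position: [0.4955, 0.2919, -0.0047]
tcp_rot: [[0.01, 1.0, 0.0], [1.0, -0.01, -0.0], [-0.0, 0.0, -1.0]]
force: [-0.2, -0.7, -0.4]
gripper_width: 0.742
grip_force: 0.0
```

Call:
send_rows:
  motion:
    - [[0, 0, 0], [0, 0, 0]]
    - [[0, 0, 0], [0, 0, 0]]
    - [[0, 0, 0], [0, 0, 0]]
    - [[0, 0, 0], [0, 0, 0]]
    - [[0, 0, 0], [0, 0, 0]]
    - [[0, 0, 0], [0, 0, 0]]
    - [[0, 0, 0], [0, 0, 0]]
    - [[0, 0, 0], [0, 0, 0]]
    - [[0, 0, 0], [0, 0, 0]]
    - [[0, 0, 0], [0, 0, 0]]
  gripper: 0

```text
clock: 9.93
position: [0.4955, 0.2919, -0.0047]
tcp_rot: [[0.01, 1.0, -0.0], [1.0, -0.01, -0.0], [-0.0, -0.0, -1.0]]
force: [-0.3, 0.5, -0.1]
gripper_width: -0.002
grip_force: 0.0
```

```bash
python3 - <<'E'
from h import *
a=arm.capture("scene");b=arm.capture("top")
c2=cv2.resize(b["color"][200:290,150:250],None,fx=4,fy=4,interpolation=cv2.INTER_CUBIC)
c3=cv2.resize(a["color"][205:295,245:345],None,fx=4,fy=4,interpolation=cv2.INTER_CUBIC)
cv2.imwrite("pics/g2.png",np.hstack([c2,c3])[:,:,::-1])
s=arm.observe();print({k:np.round(v,3).tolist() for k,v in s.items()})
print((proj(a,[s["position"],[.4955,.292,.007],[.4955,.292,.03]])-[245,205])*4+[400,0],(proj(b,[s["position"]])-[150,200])*4)
E
```

```text
{'clock': 10.033, 'joint_pos': [-26.775, 42.416, -13.947, 118.988, 26.332, 21.507, -62.437], 'qvel': [-0.024, -0.016, 0.02, 0.077, -0.058, 0.129, 0.015], 'joint_efforts': [0.001, -71.988, -2.676, -10.488, 0.005, 0.002, -0.0], 'position': [0.495, 0.292, -0.005], 'tcp_rot': [[0.01, 1.0, -0.0], [1.0, -0.01, -0.0], [-0.0, -0.0, -1.0]], 'force': [0.011, 0.09, 0.059], 'torque': [-0.031, -0.016, 0.005], 'grip_force': 0.0, 'gripper_width': 0.001}
[[600.42685739 223.45664848]
 [599.97973883 208.06242594]
 [599.24721543 177.41975755]] [[199.92429252 180.64383671]]
```

View pics/g2.png

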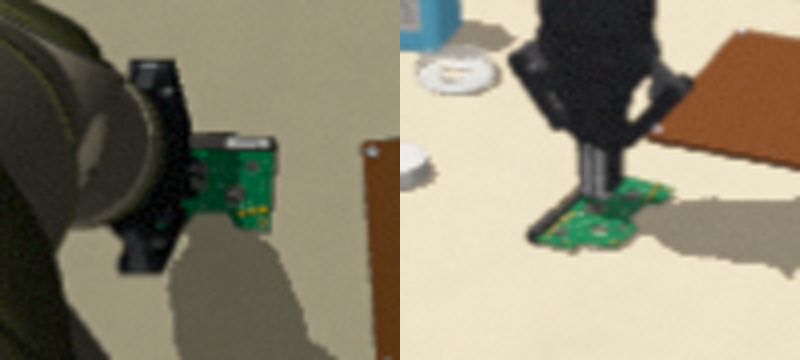

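The fingers shut just above the board, at right-crop (600,196). The fingertips are therefore about 15–20 mm above the reported TCP height, and I'll find the bench by touch with the fingers open wider.

Call:
send_rows:
  motion:
    - [[0, 0, 0], [0, 0, 0]]
    - [[0, 0, 0], [0, 0, 0]]
    - [[0, 0, 0], [0, 0, 0]]
    - [[0, 0, 0], [0, 0, 0]]
    - [[0, 0, 0], [0, 0, 0]]
    - [[0, 0, -0.1], [0, 0, 0]]
    - [[0, 0, -0.1], [0, 0, 0]]
    - [[0, 0, -0.1], [0, 0, 0]]
    - [[0, 0, 0], [0, 0, 0]]
    - [[0, 0, 0], [0, 0, 0]]
  gripper: 0.88

```text
clock: 10.87
position: [0.4953, 0.2919, -0.0125]
tcp_rot: [[0.009, 1.0, -0.0], [1.0, -0.009, -0.0], [-0.0, -0.0, -1.0]]
force: [-0.9, 0.1, -0.4]
gripper_width: 0.882
grip_force: 0.0
```

Call:
send_rows:
  motion:
    - [[0, 0, -0.04], [0, 0, 0]]
    - [[0, 0, -0.04], [0, 0, 0]]
    - [[0, 0, -0.04], [0, 0, 0]]
    - [[0, 0, -0.04], [0, 0, 0]]
    - [[0, 0, 0], [0, 0, 0]]
    - [[0, 0, 0], [0, 0, 0]]
    - [[0, 0, 0], [0, 0, 0]]
    - [[0, 0, 0], [0, 0, 0]]
    - [[0, 0, 0], [0, 0, 0]]
    - [[0, 0, 0], [0, 0, 0]]

```text
clock: 11.7
position: [0.4955, 0.2919, -0.0162]
tcp_rot: [[0.01, 1.0, 0.0], [1.0, -0.01, -0.0], [-0.0, 0.0, -1.0]]
force: [-0.6, -0.8, 0.4]
gripper_width: 0.883
grip_force: 0.0
```

```bash
python3 - <<'E'
from workcell import arm
print(arm.tcp_to_grasp)
E
```

```text
0.0187
```

Call:
send_rows:
  motion:
    - [[0, 0, -0.04], [0, 0, 0]]
    - [[0, 0, -0.04], [0, 0, 0]]
    - [[0, 0, -0.04], [0, 0, 0]]
    - [[0, 0, 0], [0, 0, 0]]
    - [[0, 0, 0], [0, 0, 0]]
    - [[0, 0, 0], [0, 0, 0]]
    - [[0, 0, 0], [0, 0, 0]]
    - [[0, 0, 0], [0, 0, 0]]
    - [[0, 0, 0], [0, 0, 0]]
    - [[0, 0, 0], [0, 0, 0]]

```text
clock: 12.53
position: [0.4955, 0.292, -0.0192]
tcp_rot: [[0.009, 1.0, 0.0], [1.0, -0.009, -0.0], [-0.0, 0.0, -1.0]]
force: [0.1, 0.5, 0.5]
gripper_width: 0.879
grip_force: 0.0
```

Call:
send_rows:
  motion:
    - [[0, 0, 0], [0, 0, 0]]
    - [[0, 0, 0], [0, 0, 0]]
    - [[0, 0, 0], [0, 0, 0]]
    - [[0, 0, 0], [0, 0, 0]]
    - [[0, 0, 0], [0, 0, 0]]
    - [[0, 0, 0], [0, 0, 0]]
    - [[0, 0, 0], [0, 0, 0]]
    - [[0, 0, 0], [0, 0, 0]]
    - [[0, 0, 0], [0, 0, 0]]
    - [[0, 0, 0], [0, 0, 0]]
  gripper: 0.75

```text
clock: 13.37
position: [0.4955, 0.2919, -0.0192]
tcp_rot: [[0.01, 1.0, -0.0], [1.0, -0.01, -0.0], [-0.0, -0.0, -1.0]]
force: [-0.1, 0.0, -0.6]
gripper_width: 0.754
grip_force: 0.0
```

Call:
send_rows:
  motion:
    - [[0, 0, -0.04], [0, 0, 0]]
    - [[0, 0, -0.04], [0, 0, 0]]
    - [[0, 0, 0], [0, 0, 0]]
    - [[0, 0, 0], [0, 0, 0]]
    - [[0, 0, 0], [0, 0, 0]]
    - [[0, 0, 0], [0, 0, 0]]
    - [[0, 0, 0], [0, 0, 0]]
    - [[0, 0, 0], [0, 0, 0]]
    - [[0, 0, 0], [0, 0, 0]]
    - [[0, 0, 0], [0, 0, 0]]

```text
clock: 14.2
position: [0.4955, 0.2919, -0.0212]
tcp_rot: [[0.01, 1.0, 0.0], [1.0, -0.01, -0.0], [-0.0, 0.0, -1.0]]
force: [-0.4, 0.7, 0.4]
gripper_width: 0.746
grip_force: 0.0
```

Call:
send_rows:
  motion:
    - [[0, 0, -0.04], [0, 0, 0]]
    - [[0, 0, 0], [0, 0, 0]]
    - [[0, 0, 0], [0, 0, 0]]
    - [[0, 0, 0], [0, 0, 0]]
    - [[0, 0, 0], [0, 0, 0]]
    - [[0, 0, 0], [0, 0, 0]]
    - [[0, 0, 0], [0, 0, 0]]
    - [[0, 0, 0], [0, 0, 0]]
    - [[0, 0, 0], [0, 0, 0]]
    - [[0, 0, 0], [0, 0, 0]]

```text
clock: 15.03
position: [0.4955, 0.292, -0.0222]
tcp_rot: [[0.01, 1.0, 0.0], [1.0, -0.01, -0.0], [-0.0, 0.0, -1.0]]
force: [0.3, -1.1, -0.3]
gripper_width: 0.753
grip_force: 0.0
```

Call:
send_rows:
  motion:
    - [[0, 0, -0.04], [0, 0, 0]]
    - [[0, 0, -0.04], [0, 0, 0]]
    - [[0, 0, 0], [0, 0, 0]]
    - [[0, 0, 0], [0, 0, 0]]
    - [[0, 0, 0], [0, 0, 0]]
    - [[0, 0, 0], [0, 0, 0]]
    - [[0, 0, 0], [0, 0, 0]]
    - [[0, 0, 0], [0, 0, 0]]
    - [[0, 0, 0], [0, 0, 0]]
    - [[0, 0, 0], [0, 0, 0]]

```text
clock: 15.87
position: [0.4955, 0.292, -0.0242]
tcp_rot: [[0.01, 1.0, 0.0], [1.0, -0.01, -0.0], [-0.0, 0.0, -1.0]]
force: [-1.0, 0.1, -0.0]
gripper_width: 0.745
grip_force: 0.0
```

Call:
send_rows:
  motion:
    - [[0, 0, 0], [0, 0, 0]]
    - [[0, 0, 0], [0, 0, 0]]
    - [[0, 0, 0], [0, 0, 0]]
    - [[0, 0, 0], [0, 0, 0]]
    - [[0, 0, 0], [0, 0, 0]]
    - [[0, 0, 0], [0, 0, 0]]
    - [[0, 0, 0], [0, 0, 0]]
    - [[0, 0, 0], [0, 0, 0]]
    - [[0, 0, 0], [0, 0, 0]]
    - [[0, 0, 0], [0, 0, 0]]
  gripper: 0.6

```text
clock: 16.7
position: [0.4957, 0.292, -0.0236]
tcp_rot: [[0.01, 1.0, 0.001], [1.0, -0.01, 0.0], [0.0, 0.001, -1.0]]
force: [-0.3, -1.1, 7.2]
gripper_width: 0.637
grip_force: 61.5
```

```bash
python3 - <<'E'
from h import *
a=arm.capture("scene");b=arm.capture("top")
c2=cv2.resize(b["color"][200:290,150:250],None,fx=4,fy=4,interpolation=cv2.INTER_CUBIC)
c3=cv2.resize(a["color"][215:290,260:335],None,fx=5,fy=5,interpolation=cv2.INTER_CUBIC)
cv2.imwrite("pics/g3.png",np.hstack([c2,c3[:360]])[:,:,::-1])
E
```

Call:
send_rows:
  motion:
    - [[0, 0, 0.04], [0, 0, 0]]
    - [[0, 0, 0.02], [0, 0, 0]]
    - [[0, 0, 0], [0, 0, 0]]
    - [[0, 0, 0], [0, 0, 0]]
    - [[0, 0, 0], [0, 0, 0]]
    - [[0, 0, 0], [0, 0, 0]]
    - [[0, 0, 0], [0, 0, 0]]
    - [[0, 0, 0], [0, 0, 0]]
    - [[0, 0, 0], [0, 0, 0]]
    - [[0, 0, 0], [0, 0, 0]]
  gripper: 0.72

```text
clock: 17.63
position: [0.4955, 0.292, -0.0227]
tcp_rot: [[0.01, 1.0, -0.0], [1.0, -0.01, -0.0], [-0.0, -0.0, -1.0]]
force: [0.4, -0.3, 0.1]
gripper_width: 0.72
grip_force: 0.0
```

Call:
send_rows:
  motion:
    - [[0, 0, 0], [0, 0, 0]]
    - [[0, 0, 0], [0, 0, 0]]
    - [[0, 0, 0], [0, 0, 0]]
    - [[0, 0, 0], [0, 0, 0]]
    - [[0, 0, 0], [0, 0, 0]]
    - [[0, 0, 0], [0, 0, 0]]
    - [[0, 0, 0.1], [0, 0, 0]]
    - [[0, 0, 0.3], [0, 0, 0]]
    - [[0, 0, 0.6], [0, 0, 0]]
    - [[0, 0, 1], [0, 0, 0]]
  gripper: 0

```text
clock: 18.47
position: [0.4942, 0.2914, 0.0265]
tcp_rot: [[0.009, 1.0, -0.003], [1.0, -0.009, -0.002], [-0.002, -0.003, -1.0]]
force: [0.9, -0.6, -0.4]
gripper_width: 0.628
grip_force: 63.0
```

```bash
python3 - <<'E'
from h import *
a=arm.capture("scene");b=arm.capture("top")
c2=cv2.resize(b["color"][200:290,150:250],None,fx=4,fy=4,interpolation=cv2.INTER_CUBIC)
c3=cv2.resize(a["color"][200:290,250:350],None,fx=4,fy=4,interpolation=cv2.INTER_CUBIC)
cv2.imwrite("pics/g4.png",np.hstack([c2,c3])[:,:,::-1])
E
```

```text
(no output)
```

View pics/g4.png

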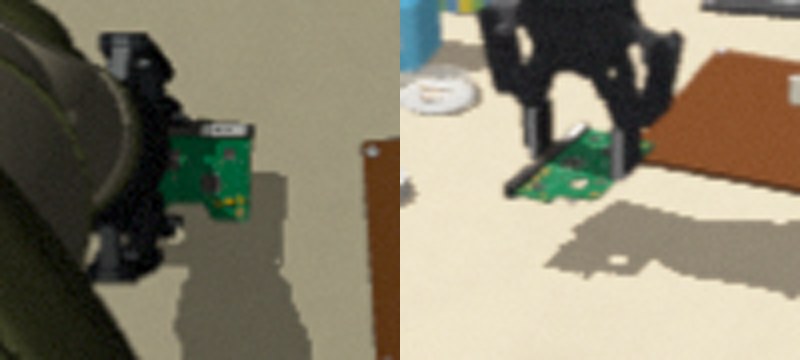

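The board is gripped and hangs level, connector on the +x side. I'm moving it to the holder.

Call:
send_rows:
  motion:
    - [[0, -0.4, 0.7], [0, 0, 0]]
    - [[0.2, -0.76, 0.6], [0, 0, 0]]
    - [[0.25, -1, 0], [0, 0, 0.2]]
    - [[0.3, -1, 0], [0, 0, 0.3]]
    - [[0.3, -1, 0], [0, 0, 0.3]]
    - [[0.3, -1, 0], [0, 0, 0.3]]
    - [[0.3, -1, 0], [0, 0, 0.3]]
    - [[0.3, -1, 0], [0, 0, 0.3]]
    - [[0.3, -1, 0], [0, 0, 0.3]]
    - [[0.2, -1, 0], [0, 0, 0.3]]

```text
clock: 19.4
position: [0.5572, 0.0616, 0.0597]
tcp_rot: [[-0.231, 0.973, 0.0], [0.973, 0.231, -0.0], [-0.0, 0.0, -1.0]]
force: [0.4, 0.2, -0.7]
gripper_width: 0.628
grip_force: 63.2
```

Call:
send_rows:
  motion:
    - [[0, -1, 0], [0, 0, 0.3]]
    - [[0, -1, 0], [0, 0, 0.14]]
    - [[0, -1, 0], [0, 0, 0]]
    - [[0, -1, 0], [0, 0, 0]]
    - [[0, -1, 0], [0, 0, 0]]
    - [[0, -1, 0], [0, 0, 0]]
    - [[0, -1, 0], [0, 0, 0]]
    - [[0, -1, 0], [0, 0, 0]]
    - [[0, -0.7, 0], [0, 0, 0]]
    - [[0, -0.3, 0], [0, 0, 0]]

```text
clock: 20.23
position: [0.5559, -0.1656, 0.0594]
tcp_rot: [[-0.27, 0.963, -0.001], [0.963, 0.27, -0.001], [-0.001, -0.001, -1.0]]
force: [-0.1, -0.2, -0.3]
gripper_width: 0.63
grip_force: 63.2
```

Call:
send_rows:
  motion:
    - [[0, 0, 0], [0, 0, 0]]
    - [[0, 0, -0.4], [0, 0, 0]]
    - [[0, 0, -0.4], [0, 0, 0]]
    - [[0, 0, -0.3], [0, 0, 0]]
    - [[0, 0, 0], [0, 0, 0]]
    - [[0, 0, 0], [0, 0, 0]]
    - [[0, 0, 0], [0, 0, 0]]
    - [[0, 0, 0], [0, 0, 0]]
    - [[0, 0, 0], [0, 0, 0]]
    - [[0, 0, 0], [0, 0, 0]]

```text
clock: 21.07
position: [0.5569, -0.1621, 0.0326]
tcp_rot: [[-0.274, 0.962, 0.001], [0.962, 0.274, -0.0], [-0.0, 0.0, -1.0]]
force: [-0.6, 0.7, -0.6]
gripper_width: 0.624
grip_force: 63.2
```

```bash
cat > hs.py <<'E'
from h import *
S=np.array([.5395,-.1581]);Y=.278;R=np.array([[np.cos(Y),-np.sin(Y)],[np.sin(Y),np.cos(Y)]])
def st(n=6):
    s=[arm.observe() for _ in range(1)][0]
    p=np.array(s["position"]);q=(p[:2]-S)@R*1000;f=np.array(s["force"]);r=np.array(s["tcp_rot"])
    print("t",round(s["clock"],2),"board holder x,y mm",np.round(q+[1.5,0],2),"under z",round(p[2]*1000+22.7,2),"yaw-",round(np.degrees(np.arctan2(r[1,1],r[0,1])-Y),2),"F holder",np.round(np.r_[f[:2]@R,f[2]],1),"Tz",round(s["torque"][2],2),"world",np.round(p,4))
E
python3 - <<'E'
from hs import *
st()
b=arm.capture("top");a=arm.capture("scene")
c1=cv2.resize(b["color"][185:275,335:435],None,fx=4,fy=4,interpolation=cv2.INTER_CUBIC)
c2=cv2.resize(a["color"][155:225,310:390],None,fx=5,fy=5,interpolation=cv2.INTER_CUBIC)
cv2.imwrite("pics/p1.png",np.hstack([c1[:350],c2[:350]])[:,:,::-1])
E
```

```text
t 21.07 board holder x,y mm [17.14 -8.63] under z 55.27 yaw- -0.04 F holder [-0.4  0.8 -0.6] Tz 0.02 world [ 0.5569 -0.1621  0.0326]
```

View pics/p1.png

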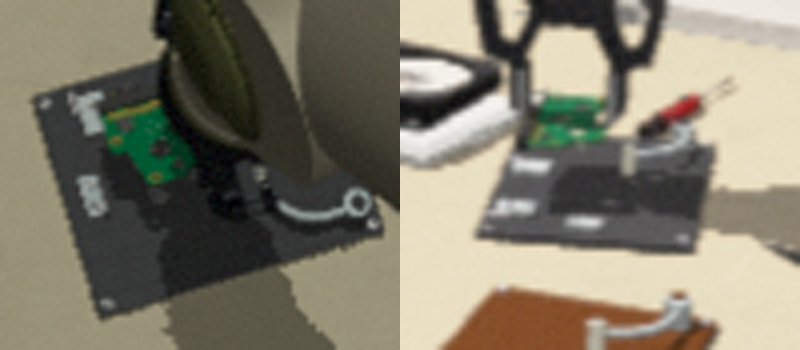

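The board hangs over the holder with the roller clear on its −x side; the roller is at left-crop (260,175). I'm lowering the board to just above shoulder height.

Call:
send_rows:
  motion:
    - [[0, 0, -0.3], [0, 0, 0]]
    - [[0, 0, -0.3], [0, 0, 0]]
    - [[0, 0, -0.3], [0, 0, 0]]
    - [[0, 0, -0.3], [0, 0, 0]]
    - [[0, 0, -0.2], [0, 0, 0]]
    - [[0, 0, -0.17], [0, 0, 0]]
    - [[0, 0, 0], [0, 0, 0]]
    - [[0, 0, 0], [0, 0, 0]]
    - [[0, 0, 0], [0, 0, 0]]
    - [[0, 0, 0], [0, 0, 0]]

```text
clock: 22.0
position: [0.557, -0.1621, -0.0066]
tcp_rot: [[-0.274, 0.962, 0.001], [0.962, 0.274, -0.0], [-0.0, 0.001, -1.0]]
force: [0.3, 0.7, -0.4]
gripper_width: 0.627
grip_force: 63.2
```

Call:
send_rows:
  motion:
    - [[-0.125, -0.036, 0], [0, 0, 0]]
    - [[-0.125, -0.036, 0], [0, 0, 0]]
    - [[-0.125, -0.036, 0], [0, 0, 0]]
    - [[-0.125, -0.036, 0], [0, 0, 0]]
    - [[-0.125, -0.036, 0], [0, 0, 0]]
    - [[-0.125, -0.036, 0], [0, 0, 0]]
    - [[-0.125, -0.036, 0], [0, 0, 0]]
    - [[-0.125, -0.036, 0], [0, 0, 0]]
    - [[0, 0, 0], [0, 0, 0]]
    - [[0, 0, 0], [0, 0, 0]]

```text
clock: 22.83
position: [0.534, -0.1685, -0.0063]
tcp_rot: [[-0.275, 0.961, 0.005], [0.961, 0.275, 0.001], [-0.0, 0.005, -1.0]]
force: [6.7, 3.0, -1.5]
gripper_width: 0.623
grip_force: 63.7
```

```bash
python3 -c "
from hs import *
st()"
```

```text
t 22.83 board holder x,y mm [-6.59 -8.49] under z 16.44 yaw- 0.04 F holder [ 7.2  1.  -1.5] Tz 0.21 world [ 0.534  -0.1685 -0.0063]
```

Call:
send_rows:
  motion:
    - [[0, 0, -0.06], [0, 0, 0]]
    - [[0, 0, -0.06], [0, 0, 0]]
    - [[0, 0, -0.06], [0, 0, 0]]
    - [[0, 0, -0.06], [0, 0, 0]]
    - [[0, 0, -0.04], [0, 0, 0]]
    - [[0, 0, -0.02], [0, 0, 0]]
    - [[0, 0, 0], [0, 0, 0]]
    - [[0, 0, 0], [0, 0, 0]]
    - [[0, 0, 0], [0, 0, 0]]
    - [[0, 0, 0], [0, 0, 0]]

```text
clock: 23.67
position: [0.5346, -0.1688, -0.0135]
tcp_rot: [[-0.275, 0.961, 0.006], [0.961, 0.275, 0.001], [-0.001, 0.006, -1.0]]
force: [6.6, 1.8, 1.7]
gripper_width: 0.624
grip_force: 65.5
```

```bash
python3 -c "
from hs import *
st()"
```

```text
t 23.67 board holder x,y mm [-6.15 -8.94] under z 9.19 yaw- 0.03 F holder [ 6.9 -0.1  1.7] Tz 0.16 world [ 0.5346 -0.1688 -0.0135]
```

Call:
send_rows:
  motion:
    - [[0, 0, -0.02], [0, 0, 0]]
    - [[0, 0, -0.02], [0, 0, 0]]
    - [[0, 0, 0], [0, 0, 0]]
    - [[0, 0, 0], [0, 0, 0]]
    - [[0, 0, 0], [0, 0, 0]]
    - [[0, 0, 0], [0, 0, 0]]
    - [[0, 0, 0], [0, 0, 0]]
    - [[0, 0, 0], [0, 0, 0]]
    - [[0, 0, 0], [0, 0, 0]]
    - [[0, 0, 0], [0, 0, 0]]

```text
clock: 24.5
position: [0.5346, -0.1689, -0.0139]
tcp_rot: [[-0.275, 0.961, 0.006], [0.961, 0.275, 0.0], [-0.002, 0.006, -1.0]]
force: [5.4, 0.7, 10.3]
gripper_width: 0.627
grip_force: 69.3
```

```bash
python3 -c "
from hs import *
st()"
```

```text
t 24.5 board holder x,y mm [-6.17 -9.02] under z 8.78 yaw- 0.03 F holder [ 5.4 -0.8 10.3] Tz 0.19 world [ 0.5346 -0.1689 -0.0139]
```

Call:
send_rows:
  motion:
    - [[0, 0, 0.016], [0, 0, 0]]
    - [[0.038, 0.011, 0], [0, 0, 0]]
    - [[0.038, 0.011, 0], [0, 0, 0]]
    - [[0.038, 0.011, 0], [0, 0, 0]]
    - [[0.038, 0.011, 0], [0, 0, 0]]
    - [[0.038, 0.011, 0], [0, 0, 0]]
    - [[0.038, 0.011, 0], [0, 0, 0]]
    - [[0.038, 0.011, 0], [0, 0, 0]]
    - [[0, 0, 0], [0, 0, 0]]
    - [[0, 0, 0], [0, 0, 0]]

```text
clock: 25.33
position: [0.539, -0.1679, -0.0139]
tcp_rot: [[-0.274, 0.962, 0.002], [0.962, 0.274, -0.001], [-0.002, 0.001, -1.0]]
force: [1.2, -0.3, 11.1]
gripper_width: 0.627
grip_force: 67.9
```

```bash
python3 -c "
from hs import *
st()"
```

```text
t 25.33 board holder x,y mm [-1.66 -9.29] under z 8.77 yaw- -0.02 F holder [ 1.  -0.6 11.1] Tz 0.17 world [ 0.539  -0.1679 -0.0139]
```

Call:
send_rows:
  motion:
    - [[0, 0, 0.02], [0, 0, 0]]
    - [[0.038, 0.011, 0], [0, 0, 0]]
    - [[0.038, 0.011, 0], [0, 0, 0]]
    - [[0.038, 0.011, 0], [0, 0, 0]]
    - [[0, 0, 0], [0, 0, 0]]
    - [[0, 0, 0], [0, 0, 0]]
    - [[0, 0, 0], [0, 0, 0]]
    - [[0, 0, 0], [0, 0, 0]]
    - [[0, 0, 0], [0, 0, 0]]
    - [[0, 0, 0], [0, 0, 0]]

```text
clock: 26.17
position: [0.5411, -0.167, -0.0139]
tcp_rot: [[-0.274, 0.962, 0.0], [0.962, 0.274, -0.001], [-0.001, -0.0, -1.0]]
force: [-0.2, -0.9, 10.8]
gripper_width: 0.626
grip_force: 67.1
```

```bash
python3 -c "
from hs import *
st()"
```

```text
t 26.17 board holder x,y mm [ 0.54 -9.02] under z 8.8 yaw- -0.04 F holder [-0.4 -0.9 10.8] Tz 0.17 world [ 0.5411 -0.167  -0.0139]
```

Call:
send_rows:
  motion:
    - [[0, 0, 0.02], [0, 0, 0]]
    - [[0.038, 0.011, 0], [0, 0, 0]]
    - [[0.038, 0.011, 0], [0, 0, 0]]
    - [[0, 0, 0], [0, 0, 0]]
    - [[0, 0, 0], [0, 0, 0]]
    - [[0, 0, 0], [0, 0, 0]]
    - [[0, 0, 0], [0, 0, 0]]
    - [[0, 0, 0], [0, 0, 0]]
    - [[0, 0, 0], [0, 0, 0]]
    - [[0, 0, 0], [0, 0, 0]]

```text
clock: 27.0
position: [0.5434, -0.166, -0.0139]
tcp_rot: [[-0.274, 0.962, 0.0], [0.962, 0.274, -0.0], [-0.0, 0.0, -1.0]]
force: [2.9, -0.3, 5.9]
gripper_width: 0.626
grip_force: 66.6
```

```bash
python3 -c "
from hs import *
st()"
```

```text
t 27.0 board holder x,y mm [ 3.09 -8.71] under z 8.82 yaw- -0.03 F holder [ 2.7 -1.1  5.9] Tz 0.22 world [ 0.5434 -0.166  -0.0139]
```

Call:
send_rows:
  motion:
    - [[0, 0, 0.006], [0, 0, 0]]
    - [[0.038, 0.011, 0], [0, 0, 0]]
    - [[0.02, 0.006, 0], [0, 0, 0]]
    - [[0, 0, 0], [0, 0, 0]]
    - [[0, 0, 0], [0, 0, 0]]
    - [[0, 0, 0], [0, 0, 0]]
    - [[0, 0, 0], [0, 0, 0]]
    - [[0, 0, 0], [0, 0, 0]]
    - [[0, 0, 0], [0, 0, 0]]
    - [[0, 0, 0], [0, 0, 0]]

```text
clock: 27.83
position: [0.5445, -0.1656, -0.0139]
tcp_rot: [[-0.274, 0.962, -0.0], [0.962, 0.274, -0.0], [-0.0, -0.0, -1.0]]
force: [2.3, -1.0, 5.7]
gripper_width: 0.627
grip_force: 66.1
```

```bash
python3 -c "
from hs import *
st()"
```

```text
t 27.83 board holder x,y mm [ 4.27 -8.6 ] under z 8.83 yaw- -0.03 F holder [ 1.9 -1.6  5.7] Tz 0.19 world [ 0.5445 -0.1656 -0.0139]
```

Call:
send_rows:
  motion:
    - [[0, 0, 0.004], [0, 0, 0]]
    - [[0.038, 0.011, 0], [0, 0, 0]]
    - [[0, 0, 0], [0, 0, 0]]
    - [[0, 0, 0], [0, 0, 0]]
    - [[0, 0, 0], [0, 0, 0]]
    - [[0, 0, 0], [0, 0, 0]]
    - [[0, 0, 0], [0, 0, 0]]
    - [[0, 0, 0], [0, 0, 0]]
    - [[0, 0, 0], [0, 0, 0]]
    - [[0, 0, 0], [0, 0, 0]]

```text
clock: 28.67
position: [0.5449, -0.1655, -0.0138]
tcp_rot: [[-0.274, 0.962, -0.001], [0.962, 0.274, -0.0], [-0.0, -0.001, -1.0]]
force: [0.5, -0.8, 6.1]
gripper_width: 0.625
grip_force: 65.6
```

```bash
python3 -c "
from hs import *
st()"
```

```text
t 28.67 board holder x,y mm [ 4.68 -8.56] under z 8.85 yaw- -0.05 F holder [ 0.3 -0.9  6.1] Tz 0.13 world [ 0.5449 -0.1655 -0.0138]
```

Call:
send_rows:
  motion:
    - [[0.02, 0.006, 0.006], [0, 0, -0.05]]
    - [[0.02, 0.006, 0], [0, 0, 0]]
    - [[0, 0, 0], [0, 0, 0]]
    - [[0, 0, 0], [0, 0, 0]]
    - [[0, 0, 0], [0, 0, 0]]
    - [[0, 0, 0], [0, 0, 0]]
    - [[0, 0, 0], [0, 0, 0]]
    - [[0, 0, 0], [0, 0, 0]]
    - [[0, 0, 0], [0, 0, 0]]
    - [[0, 0, 0], [0, 0, 0]]

```text
clock: 29.5
position: [0.5449, -0.1654, -0.0138]
tcp_rot: [[-0.269, 0.963, -0.003], [0.963, 0.269, -0.001], [-0.0, -0.003, -1.0]]
force: [-1.5, -0.7, 7.0]
gripper_width: 0.63
grip_force: 64.7
```

```bash
python3 -c "
from hs import *
st()"
```

```text
t 29.5 board holder x,y mm [ 4.72 -8.46] under z 8.85 yaw- -0.33 F holder [-1.6 -0.2  7. ] Tz 0.38 world [ 0.5449 -0.1654 -0.0138]
```

Call:
send_rows:
  motion:
    - [[0.02, 0.006, 0.008], [0, 0, 0.025]]
    - [[0.02, 0.006, 0], [0, 0, 0]]
    - [[0, 0, 0], [0, 0, 0]]
    - [[0, 0, 0], [0, 0, 0]]
    - [[0, 0, 0], [0, 0, 0]]
    - [[0, 0, 0], [0, 0, 0]]
    - [[0, 0, 0], [0, 0, 0]]
    - [[0, 0, 0], [0, 0, 0]]
    - [[0, 0, 0], [0, 0, 0]]
    - [[0, 0, 0], [0, 0, 0]]

```text
clock: 30.33
position: [0.5449, -0.1654, -0.0138]
tcp_rot: [[-0.271, 0.963, -0.005], [0.963, 0.271, -0.001], [0.0, -0.005, -1.0]]
force: [-3.9, -1.3, 7.2]
gripper_width: 0.627
grip_force: 64.5
```

```bash
python3 -c "
from hs import *
st()"
```

```text
t 30.33 board holder x,y mm [ 4.73 -8.47] under z 8.87 yaw- -0.22 F holder [-4.1 -0.1  7.2] Tz 0.35 world [ 0.5449 -0.1654 -0.0138]
```

Call:
send_rows:
  motion:
    - [[-0.01, -0.003, 0.008], [0, 0, 0.01]]
    - [[-0.011, 0.038, 0], [0, 0, 0]]
    - [[-0.011, 0.038, 0], [0, 0, 0]]
    - [[-0.011, 0.038, 0], [0, 0, 0]]
    - [[-0.011, 0.038, 0], [0, 0, 0]]
    - [[-0.011, 0.038, 0], [0, 0, 0]]
    - [[0, 0, 0], [0, 0, 0]]
    - [[0, 0, 0], [0, 0, 0]]
    - [[0, 0, 0], [0, 0, 0]]
    - [[0, 0, 0], [0, 0, 0]]

```text
clock: 31.17
position: [0.544, -0.1622, -0.0138]
tcp_rot: [[-0.27, 0.963, -0.004], [0.963, 0.27, -0.003], [-0.002, -0.004, -1.0]]
force: [-1.9, -6.4, 2.2]
gripper_width: 0.625
grip_force: 63.4
```

```bash
python3 -c "
from hs import *
st()"
```

```text
t 31.17 board holder x,y mm [ 4.75 -5.17] under z 8.93 yaw- -0.23 F holder [-3.6 -5.6  2.2] Tz 0.18 world [ 0.544  -0.1622 -0.0138]
```

Call:
send_rows:
  motion:
    - [[-0.011, 0.038, 0], [0, 0, 0]]
    - [[-0.011, 0.038, 0], [0, 0, 0]]
    - [[0, 0, 0], [0, 0, 0]]
    - [[0, 0, 0], [0, 0, 0]]
    - [[0, 0, 0], [0, 0, 0]]
    - [[0, 0, 0], [0, 0, 0]]
    - [[0, 0, 0], [0, 0, 0]]
    - [[0, 0, 0], [0, 0, 0]]
    - [[0, 0, 0], [0, 0, 0]]
    - [[0, 0, 0], [0, 0, 0]]

```text
clock: 32.0
position: [0.5435, -0.1603, -0.0138]
tcp_rot: [[-0.27, 0.963, -0.004], [0.963, 0.27, -0.003], [-0.002, -0.004, -1.0]]
force: [-1.9, -6.7, 2.0]
gripper_width: 0.624
grip_force: 63.4
```

```bash
python3 -c "
from hs import *
st()"
```

```text
t 32.0 board holder x,y mm [ 4.76 -3.2 ] under z 8.93 yaw- -0.24 F holder [-3.7 -6.   2. ] Tz 0.21 world [ 0.5435 -0.1603 -0.0138]
```

Call:
send_rows:
  motion:
    - [[-0.03, -0.009, 0], [0, 0, 0]]
    - [[-0.011, 0.038, 0], [0, 0, 0]]
    - [[-0.011, 0.038, 0], [0, 0, 0]]
    - [[0, 0, 0], [0, 0, 0]]
    - [[0, 0, 0], [0, 0, 0]]
    - [[0, 0, 0], [0, 0, 0]]
    - [[0, 0, 0], [0, 0, 0]]
    - [[0, 0, 0], [0, 0, 0]]
    - [[0, 0, 0], [0, 0, 0]]
    - [[0, 0, 0], [0, 0, 0]]

```text
clock: 32.83
position: [0.5432, -0.1592, -0.0137]
tcp_rot: [[-0.27, 0.963, -0.002], [0.963, 0.27, -0.003], [-0.002, -0.003, -1.0]]
force: [0.2, -9.5, -0.2]
gripper_width: 0.622
grip_force: 63.2
```

```bash
python3 -c "
from hs import *
st()"
```

```text
t 32.83 board holder x,y mm [ 4.75 -2.11] under z 8.96 yaw- -0.26 F holder [-2.4 -9.2 -0.2] Tz 0.27 world [ 0.5432 -0.1592 -0.0137]
```

Call:
send_rows:
  motion:
    - [[-0.003, 0.011, -0.004], [0, 0, 0]]
    - [[0, 0, 0], [0, 0, 0]]
    - [[0, 0, 0], [0, 0, 0]]
    - [[0, 0, 0], [0, 0, 0]]
    - [[0, 0, 0], [0, 0, 0]]
    - [[0, 0, 0], [0, 0, 0]]
    - [[0, 0, 0], [0, 0, 0]]
    - [[0, 0, 0], [0, 0, 0]]
    - [[0, 0, 0], [0, 0, 0]]
    - [[0, 0, 0], [0, 0, 0]]

```text
clock: 33.67
position: [0.5432, -0.1592, -0.0137]
tcp_rot: [[-0.27, 0.963, -0.002], [0.963, 0.27, -0.003], [-0.003, -0.003, -1.0]]
force: [0.1, -10.1, -0.3]
gripper_width: 0.626
grip_force: 63.4
```

```bash
python3 -c "
from hs import *
st()"
```

```text
t 33.67 board holder x,y mm [ 4.78 -2.08] under z 8.96 yaw- -0.27 F holder [-2.7 -9.8 -0.3] Tz 0.25 world [ 0.5432 -0.1592 -0.0137]
```

Call:
send_rows:
  motion:
    - [[-0.015, -0.055, -0.006], [0, 0, 0]]
    - [[0, 0, 0], [0, 0, 0]]
    - [[0, 0, 0], [0, 0, 0]]
    - [[0, 0, 0], [0, 0, 0]]
    - [[0, 0, 0], [0, 0, 0]]
    - [[0, 0, 0], [0, 0, 0]]
    - [[0, 0, 0], [0, 0, 0]]
    - [[0, 0, 0], [0, 0, 0]]
    - [[0, 0, 0], [0, 0, 0]]
    - [[0, 0, 0], [0, 0, 0]]

```text
clock: 34.5
position: [0.5432, -0.1593, -0.0138]
tcp_rot: [[-0.271, 0.963, -0.001], [0.963, 0.271, -0.002], [-0.002, -0.002, -1.0]]
force: [1.2, -7.3, 0.8]
gripper_width: 0.625
grip_force: 64.2
```

```bash
python3 -c "
from hs import *
st()"
```

```text
t 34.5 board holder x,y mm [ 4.73 -2.16] under z 8.94 yaw- -0.22 F holder [-0.9 -7.3  0.8] Tz 0.21 world [ 0.5432 -0.1593 -0.0138]
```

Call:
send_rows:
  motion:
    - [[0.008, -0.045, 0], [0, 0, 0]]
    - [[0, 0, 0], [0, 0, 0]]
    - [[0, 0, 0], [0, 0, 0]]
    - [[0, 0, 0], [0, 0, 0]]
    - [[0, 0, 0], [0, 0, 0]]
    - [[0, 0, 0], [0, 0, 0]]
    - [[0, 0, 0], [0, 0, 0]]
    - [[0, 0, 0], [0, 0, 0]]
    - [[0, 0, 0], [0, 0, 0]]
    - [[0, 0, 0], [0, 0, 0]]

```text
clock: 35.33
position: [0.5433, -0.1592, -0.0137]
tcp_rot: [[-0.272, 0.962, -0.001], [0.962, 0.272, -0.001], [-0.0, -0.001, -1.0]]
force: [-1.9, -5.9, 0.8]
gripper_width: 0.625
grip_force: 64.1
```

Call:
send_rows:
  motion:
    - [[0, 0, 0], [0, 0, 0]]
    - [[0, 0, 0], [0, 0, 0]]
    - [[0, 0, 0], [0, 0, 0]]
    - [[0, 0, 0], [0, 0, 0]]
    - [[0, 0, 0], [0, 0, 0]]
    - [[0, 0, 0], [0, 0, 0]]
    - [[0, 0, 0], [0, 0, 0]]
    - [[0, 0, 0], [0, 0, 0]]
    - [[0, 0, 0], [0, 0, 0]]
    - [[0, 0, 0], [0, 0, 0]]
  gripper: 0.8

```text
clock: 36.17
position: [0.5438, -0.1586, -0.0135]
tcp_rot: [[-0.272, 0.962, 0.0], [0.962, 0.272, -0.0], [-0.0, 0.0, -1.0]]
force: [-1.3, 0.3, -0.9]
gripper_width: 0.8
grip_force: 0.0
```

```bash
python3 -c "
from hs import *
st()"
```

```text
t 36.17 board holder x,y mm [ 5.53 -1.66] under z 9.2 yaw- -0.12 F holder [-1.2  0.7 -0.9] Tz 0.02 world [ 0.5438 -0.1586 -0.0135]
```

Call:
send_rows:
  motion:
    - [[0, 0, 0.1], [0, 0, 0]]
    - [[0, 0, 0.2], [0, 0, 0]]
    - [[0, 0, 0.4], [0, 0, 0]]
    - [[0, 0, 0.8], [0, 0, 0]]
    - [[0, 0, 1], [0, 0, 0]]
    - [[0, 0, 1], [0, 0, 0]]
    - [[0, 0, 1], [0, 0, 0]]
    - [[0, 0, 1], [0, 0, 0]]
    - [[0, 0, 1], [0, 0, 0]]
    - [[0, 0, 1], [0, 0, 0]]

```text
clock: 37.0
position: [0.5434, -0.1585, 0.1763]
tcp_rot: [[-0.272, 0.962, 0.0], [0.962, 0.272, -0.0], [-0.0, 0.0, -1.0]]
force: [1.0, -0.1, -0.9]
gripper_width: 0.801
grip_force: 0.0
```

Call:
send_rows:
  motion:
    - [[0, 1, 0], [0, 0, 0]]
    - [[0, 1, 0], [0, 0, 0]]
    - [[0, 1, 0], [0, 0, 0]]
    - [[0, 1, 0], [0, 0, 0]]
    - [[0, 1, 0], [0, 0, 0]]
    - [[0, 1, 0], [0, 0, 0]]
    - [[0, 1, 0], [0, 0, 0]]
    - [[0, 1, 0], [0, 0, 0]]
    - [[0, 1, 0], [0, 0, 0]]
    - [[0, 1, 0], [0, 0, 0]]

```text
clock: 37.83
position: [0.5434, 0.0925, 0.175]
tcp_rot: [[-0.272, 0.962, 0.001], [0.962, 0.272, -0.0], [-0.0, 0.0, -1.0]]
force: [0.4, 0.5, 0.5]
gripper_width: 0.797
grip_force: 0.0
```

```bash
python3 - <<'E'
from hs import *
st()
b=arm.capture("top");save(b,"end.png",(335,185,435,275),6)
for t in["petri_dish","driver_red","steel_lid","clip_nose"]:
    print(t,[(round(x["conf"],2),np.round(x["centre"],4).tolist()) for x in arm.tip_of(t,b)[:2]])
E
```

```text
t 37.83 board holder x,y mm [ 74.07 239.93] under z 197.7 yaw- -0.12 F holder [0.6 0.4 0.5] Tz 0.01 world [0.5434 0.0925 0.175 ]
petri_dish []
driver_red [(0.51, [0.5403, -0.3549, 0.0006])]
steel_lid [(0.43, [0.6514, 0.3057, -0.0028])]
clip_nose []
```

View pics/end.png

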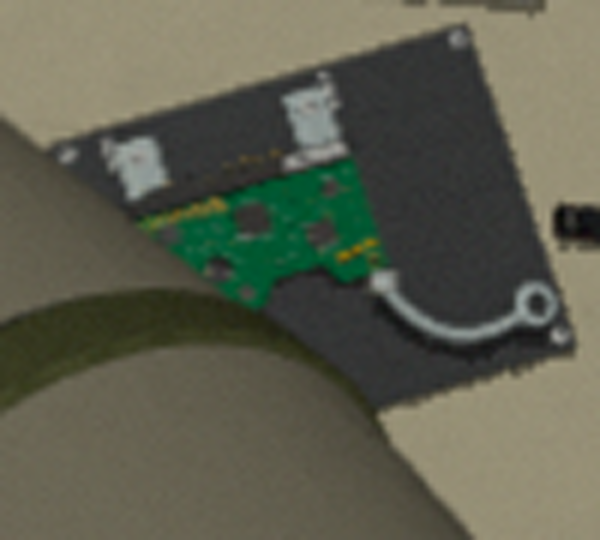

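The board lies against both shoulders, at crop (140,180) and (315,130), with the roller at (385,280) bearing on its −x side. The arm hides the end stop, so I'll move it clear and check the board's pose numerically.

Call:
send_rows:
  motion:
    - [[0, 1, 0], [0, 0, 0]]
    - [[0, 1, 0], [0, 0, 0]]
    - [[0, 1, 0], [0, 0, 0]]
    - [[0, 1, 0], [0, 0, 0]]
    - [[0, 1, 0], [0, 0, 0]]
    - [[0, 1, 0], [0, 0, 0]]
    - [[0, 1, 0], [0, 0, 0]]
    - [[0, 1, 0], [0, 0, 0]]
    - [[0, 1, 0], [0, 0, 0]]
    - [[0, 1, 0], [0, 0, 0]]

```text
clock: 38.92
position: [0.5445, 0.3406, 0.1741]
tcp_rot: [[-0.27, 0.963, 0.0], [0.963, 0.27, -0.001], [-0.001, -0.0, -1.0]]
force: [0.1, -0.5, -0.2]
gripper_width: 0.799
grip_force: 0.0
```

```bash
python3 - <<'E'
from hs import *
from fit import hull_fit
b=arm.capture("top");save(b,"end2.png",(335,185,435,275),6)
r=arm.outline_of("logic_board",b)
for q in r[:2]:
    m=q["pixels"]; ys,xs=np.nonzero(m); print(q["conf"],m.sum(),xs.mean(),ys.mean())
v,f=hull_fit(b,r[0]["pixels"],(-.03,.027,-.049,.049,.008,.015),(.543,-.157,.278),(335,185,440,275))
print(v,f,(v[:2]-S)@R*1000,np.degrees(v[2]-Y))
for t in["petri_dish","driver_red","steel_lid","clip_nose"]:
    print(t,[(round(x["conf"],2),np.round(x["centre"],4).tolist()) for x in arm.tip_of(t,b)[:2]])
E
```

```text
0.7 807 377.268897149938 222.15241635687732
[ 0.54789388 -0.15654598  0.29212967] 103.6888273740869 [ 8.498078   -0.80920611] 0.8095703375226561
petri_dish [(0.69, [0.6952, 0.1627, 0.0054]), (0.55, [0.6509, 0.3063, 0.0013])]
driver_red [(0.45, [0.5406, -0.3535, -0.0035])]
steel_lid [(0.57, [0.6522, 0.3055, -0.0001])]
clip_nose []
```

View pics/end2.png

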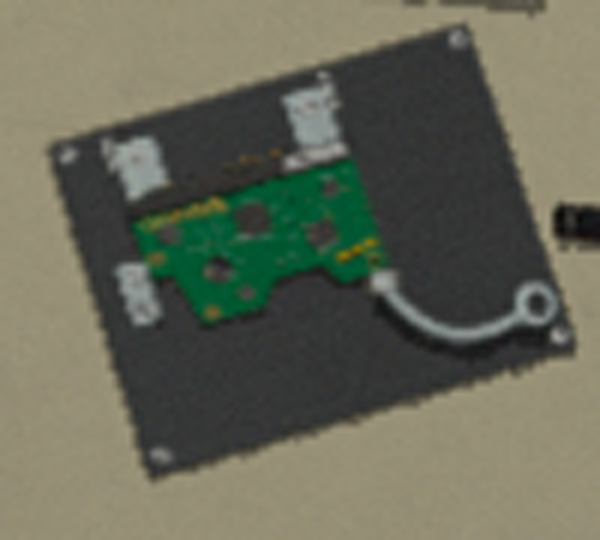

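The board's +y end meets the end stop at crop (150,270), its connector side is on both shoulders, and the roller clips it at (383,280). The dish, driver and lid haven't moved, so I'm handing in.

```bash
python3 -c "
from workcell import arm
print(arm.hand_in())"
```

```text
the job is handed in; nothing more can be done
None
```

I handed the job in at about 39 s: the board is clipped in place, connector side on both shoulders and +y end against the end stop; I estimate the stop press at roughly 6 N for 0.8 s, worked out from wrist force less sliding drag. The dish, driver and lid are unmoved, and no verdict came back.

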